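# Flip a circuit board over the edge of the gluing block

## Robot

A 6-joint arm with a two-finger parallel gripper is mounted at the origin on the work surface. World frame = base frame: x ahead of the robot, y to its left, z up, the work surface at z = 0. Lengths are in m, angles in rad, forces in N, time in s.
With the tool pointing down it reaches from about 0.225 to 0.875 m from the base axis. Payload 3.4 kg.
Tool frame: the origin (TCP) lies at the very end of the fingers, on their centre line; the grasp point (between the pads) lies 19 mm behind it (manip.grasp_offset is the distance from the TCP to the grasp point, in m); x points along the fingers, y is the direction in which the jaws open and shut, and the axes are right-handed (so a half turn about x gives the same grasp; the last joint's range is limited). The gripper opens to 85 mm and grips with 20 to 120 N. Pads are 22 mm wide; open, the fingers measure 114 mm over their backs; the gripper's body (76 mm by 85 mm) begins 54 mm behind the grasp point. The pads swing forward as they close: fully open they stand 13 mm farther back than shut.
Start: joints at [1.022, 0.276, 1.505, -0, 1.361, -0.121], TCP at [0.239, 0.523, 0.231] pointing down, gripper open.
Joint ranges: [-2.89, 2.89], [-0.75, 2.08], [0.22, 2.7], [-1.18, 4.32], [0.11, 2.71], [-2.7, 2.7]. Speed limits (rad/s): [2.57, 2.57, 3.14, 3.14, 3.14, 3.14].

## Interface

Orientations are given as a unit quaternion [w, x, y, z].
In Python, from rig import manip gives the robot as it stands.
- The arm moves only by the tool step_arm, never from a script. Its argument "increments" is a list of rows, each an object with "grip": the opening, from 0 (shut) to 1 (fully open); "delta_pos": the shift along the world's x, y, z in m, a list of three; "twist": the turn about the world's z in degrees. A call has 1 to 10 rows; each row shifts and turns the commanded pose from where the row before left it; what a row does not reach is not made up. A row lasts 1/12 s, in which the tool goes at most 41.7 mm and 7.16 degrees, less where a joint would pass 70% of its speed; a pose out of reach is approached as far as the arm can. A call with a gripper value outside its range is refused whole. The fingers move at their own pace and stop on an object; "force" is the grip in N (left out, the last holds). Time passes only in rows, so rows that do not move let the fingers close. It gives the time, the measured TCP pose, the force and the opening at its end, in the units of the state.
- manip.get_state(): the state, without advancing time (a new reading comes with each control period).
- manip.get_image(name): name is "side" or "top"; returns a dict with "img" (480x640x3 uint8, red, green, blue), "fx", "fy", "cx", "cy" (pixels), "rvec" (rotation vector, rad) and "tvec" (3), from world to camera coordinates, as OpenCV has them. Camera axes: x right, y down, z forward; pixel columns grow to the right and rows downward; lengths in m; the calibration is good to about 2 mm. A picture is of the moment at which its call begins. There is no depth.
- manip.sign_off(): hands the job in, once; it reports no verdict.
The state is a dict: "clock": time; "qpos": joint angles; "qd": joint speeds; "effort": joint torques, N m; "position": TCP position; "ee_rot": TCP orientation; "contact_force": force on the tool from outside, world axes, zero at the start; "moment": the same for the moment, N m; "width": finger opening in m.
Only numpy, scipy, OpenCV 4.12 (cv2) and the standard library are available. Lean on these libraries where they do the work, as an engineer would, in place of code of your own. Each camera call takes 0.05 s, during which the arm holds its last target. There are 200 camera calls.

## Task

The small circuit board lies on the green cutting mat with its circuit side down and its bare orange back up. Without gripping or lifting it, push it with the fingertips against the front edge of the raised black-topped gluing block until it tips up there and flips over onto the block, then push it on until the whole board lies flat on the block, circuit side up. Leave the brush head, the motor and the glue gun where they are.

Things in the scene. Friction and masses are not known exactly. Their poses are not given: they have to be found in the camera images.
- board: Circuit board module, 80 g, loose, 12 mm thick; origin at its centre. Orange plastic back plate 72 x 56 x 4 mm; on its other side a blue circuit with parts, 62 x 46 mm, 8 mm deep, so the plate overhangs 5 to 6 mm. x along the 72 mm length, y along the 56 mm width, z out of the orange back. Start: z up, plate 8 to 12 mm above the mat, in front of the block, x within 0.35 rad of the block's x.
- corner_a (a point): Corner of the orange back plate at the board's +x, +y, mid thickness of the plate (36 mm, 28 mm and 4 mm from the board's origin). If a finger against its near edge pushes firmly (about 10 N) towards the block while rising, the board tips about its far edge at the block's foot; past upright it falls onto the block by itself and then overhangs the front edge by about 15 mm.
- corner_b (a point): Corner of the orange back plate at the board's +x, -y, mid thickness of the plate (36 mm, 28 mm and 4 mm from the board's origin).
- corner_c (a point): Corner of the orange back plate at the board's -x, +y, mid thickness of the plate (36 mm, 28 mm and 4 mm from the board's origin).
- corner_d (a point): Corner of the orange back plate at the board's -x, -y, mid thickness of the plate (36 mm, 28 mm and 4 mm from the board's origin).
- block: Gluing block: a fixed plywood slab with a black rubber top, 160 mm deep (x) by 200 mm wide (y) by 16 mm high, standing on the mat. Its origin is the middle of its front edge, at mat level; x points into the block (away from the robot, square to the upright front face), y along the front edge, z up. The top is 16 mm above the origin.
- mat: Green cutting mat with a pale grid, fixed, 470 x 740 mm and 3 mm thick: its top is at a height of 3 mm above the table. Origin under its centre, at table height.
- brush: Brush head, loose: round wooden base 48 mm across with white bristles, 46 mm high, origin at the centre of its underside. Leave alone.
- motor: Small steel motor standing upright, loose: 24 mm across, 30 mm high plus a thin shaft to 43 mm, origin at the centre of its underside. Leave alone.
- glue_gun: Black and orange glue gun lying on its side on the table beside the mat, loose, about 210 x 120 mm and 31 mm high, origin under the middle of its barrel. Leave alone.
Not all that is in view belongs to the job. Of the things shaped like the board, the orange one is meant.

How it is judged:
On the way:
1. the board stands tipped up against the front edge of the block (angle between board's own z axis and vertical between 1.1 and 1.9 rad and x of board in the frame of block between -0.045 and 0.035 m), for 0.05 s.
At the end, for the whole second after the job is handed in: The board lies flat (within 5 degrees) on top of the block with its orange back down and circuit side up, all four corners within the block's outline (3 mm overhang allowed), at rest; the brush head, motor and glue gun are within 20 mm of where they stood and not tipped (angle between board's own z axis and vertical above 3.05 rad and linear speed of board below 0.01 m/s and z of board in the frame of block between 0.019 and 0.025 m and x of corner_a in the frame of block between -0.003 and 0.163 m and y of corner_a in the frame of block between -0.103 and 0.103 m and x of corner_b in the frame of block between -0.003 and 0.163 m and y of corner_b in the frame of block between -0.103 and 0.103 m and x of corner_c in the frame of block between -0.003 and 0.163 m and y of corner_c in the frame of block between -0.103 and 0.103 m and x of corner_d in the frame of block between -0.003 and 0.163 m and y of corner_d in the frame of block between -0.103 and 0.103 m and distance of each of brush, motor, glue_gun from where it was at the start of the episode below 0.02 m and angle between each of brush, motor, glue_gun's own z axis and vertical below 0.2 rad); the robot touches nothing.
It fails at once if the board is lifted clear of the block and the mat (all corners more than 10 mm above where they lie on the block) (z of each of corner_a, corner_b, corner_c, corner_d in the frame of block above 0.028 m).
It fails at once if the board is lifted clear of the mat in front of the block (z of each of corner_a, corner_b, corner_c, corner_d in the frame of block above 0.02 m and x of board in the frame of block below -0.045 m).
It fails at once if the brush head, the motor or the glue gun is moved by more than 20 mm or tipped over (not (distance of each of brush, motor, glue_gun from where it was at the start of the episode below 0.02 m and angle between each of brush, motor, glue_gun's own z axis and vertical below 0.2 rad)).
It also fails if it takes over 58 s, if anything falls off the work surface, if the arm or the gripper's body presses on something with over 40 N, if the wrist force passes 120 N, or if a joint passes its speed limit or range.

## Working session

There is one attempt and no reset: what is moved stays moved. The work goes in short steps, Python scripts to look and compute and a tool call to move; the robot and the scene stay as the last step left them, time stands still between calls to the robot, and variables do not carry over. Pictures are saved under pics/ and viewed, about 8 in all and at most 12, crops included, and the job is handed in when it is done.

Besides the shell and the picture viewer there is one more tool, called after "Request:" by a JSON object that holds its "method" and its "body". step_arm: Moves the arm, as the interface text tells. Its arguments: {"type":"object","properties":{"increments":{"type":"array"},"force":{"type":"number"}},"required":["increments"]}

```bash
mkdir -p pics
cat > h.py <<'E'
import numpy as np, cv2
from rig import manip
def shot(name,fn=None):
    d=manip.get_image(name)
    if fn: cv2.imwrite('pics/'+fn,cv2.cvtColor(d['img'],cv2.COLOR_RGB2BGR))
    return d
def ray(d,px,z):
    R=cv2.Rodrigues(np.array(d['rvec'],float))[0]; t=np.array(d['tvec'],float).ravel()
    px=np.atleast_2d(np.array(px,float))
    v=np.c_[(px[:,0]-d['cx'])/d['fx'],(px[:,1]-d['cy'])/d['fy'],np.ones(len(px))]@R
    o=-R.T@t
    return o+v*((z-o[2])/v[:,2])[:,None]
def proj(d,P):
    K=np.array([[d['fx'],0,d['cx']],[0,d['fy'],d['cy']],[0,0,1.]])
    return cv2.projectPoints(np.atleast_2d(np.array(P,float)),np.array(d['rvec'],float),np.array(d['tvec'],float),K,None)[0][:,0]
E
python3 - <<'E'
from h import *
import pickle
t=shot('top','t0.png'); s=shot('side','s0.png')
pickle.dump((t,s),open('d0.pkl','wb'))
print(manip.get_state())
for d in(t,s):
    R=cv2.Rodrigues(np.array(d['rvec'],float))[0];print(-R.T@np.array(d['tvec']).ravel(),R[2])
E
```

```text
{'clock': 0.1, 'qpos': array([ 1.02202028e+00,  2.76533853e-01,  1.50598138e+00, -1.26657315e-06,
        1.36070311e+00, -1.20991665e-01]), 'qd': array([-1.41860733e-04,  1.58396405e-03, -3.74059192e-03,  7.79981364e-05,
       -9.02919794e-04,  9.69958325e-04]), 'effort': array([ 2.58298714e-03, -4.17699444e+01, -2.46403027e+01,  7.10539825e-05,
        5.73129262e-03,  3.82207865e-07]), 'position': array([0.23830217, 0.52279067, 0.23053504]), 'ee_rot': array([ 0.69080464,  0.14955089,  0.69118161, -0.15063686]), 'contact_force': array([ 0.44749522, -0.42320934,  0.17468704]), 'moment': array([ 0.01369794, -0.0279589 ,  0.00753841]), 'width': 0.08561565221453914}
[0.30386573 0.06257644 1.59330458] [ 0.08315657  0.01769952 -0.9963793 ]
[ 0.06940901 -0.96158954  0.96801558] [ 0.26988753  0.72540013 -0.63321037]
```

View pics/t0.png

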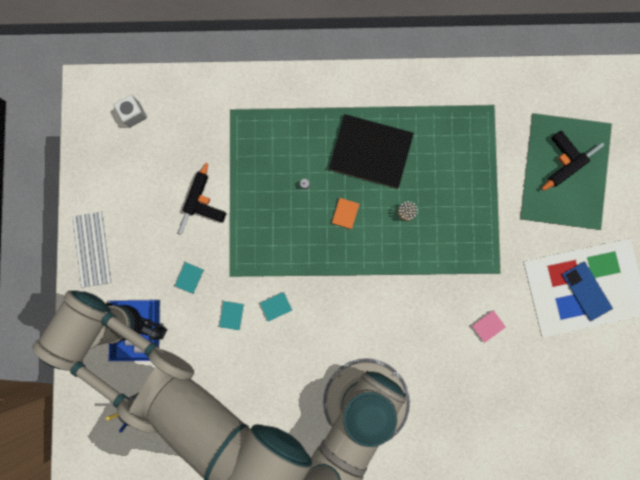

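View pics/s0.png

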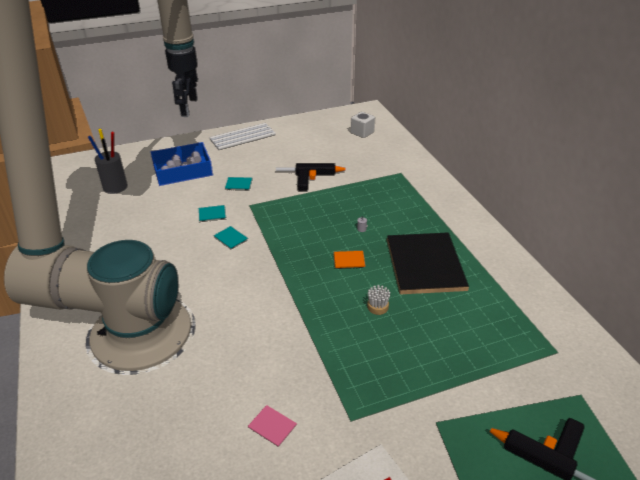

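Board-shaped candidates in the top view are the orange one at (346,213) on the mat, teal ones at (189,278), (231,315) and (276,306), and a pink one at (488,326). I choose the orange one. The block is at (371,151), the motor at (304,183) and the brush at (407,211).

```bash
cat > m.py <<'E'
from h import *
def orange(d,box=None):
    h=cv2.cvtColor(d['img'],cv2.COLOR_RGB2HSV)
    m=cv2.inRange(h,(5,150,110),(20,255,255))
    if box: 
        k=np.zeros_like(m);x0,y0,x1,y1=box;k[y0:y1,x0:x1]=255;m&=k
    return m
def big(m):
    c=max(cv2.findContours(m,0,2)[0],key=cv2.contourArea);return c
E
python3 - <<'E'
from m import *
import pickle
t,s=pickle.load(open('d0.pkl','rb'))
c=big(orange(t,(300,170,400,250)));r=cv2.minAreaRect(c);b=cv2.boxPoints(r)
print('board top px',r);print(ray(t,b,0.015)); print('ctr',ray(t,[r[0]],0.013))
c=big(orange(s,(300,230,400,290)));M=cv2.moments(c);print('side',M['m10']/M['m00'],M['m01']/M['m00'],cv2.boundingRect(c))
h=cv2.cvtColor(t['img'],cv2.COLOR_RGB2HSV);m=cv2.inRange(h,(0,0,0),(180,255,50))
k=np.zeros_like(m);k[105:195,320:420]=255
c=big(m&k);q=cv2.boxPoints(cv2.minAreaRect(c));print('block px',q)
P=ray(t,q,0.019);print(P, np.linalg.norm(np.diff(P,axis=0),axis=1))
print('motor',ray(t,[[304.5,183.5]],0.03),'brush',ray(t,[[407,211]],0.045))
cr=cv2.resize(t['img'][95:255,270:430],(640,640)[:2] and (600,600),interpolation=cv2.INTER_CUBIC)
cv2.imwrite('pics/c1.png',cr[:,:,::-1])
E
```

```text
board top px ((344.9784240722656, 213.07025146484375), (20.4389705657959, 26.026601791381836), 17.10272979736328)
[[0.48271174 0.086478   0.015     ]
 [0.5509418  0.06470578 0.015     ]
 [0.53357204 0.0115173  0.015     ]
 [0.46550139 0.03343331 0.015     ]]
ctr [[0.50837749 0.04901471 0.013     ]]
side 348.7675736961451 258.76303854875283 (334, 251, 31, 17)
block px [[327.9828  168.6619 ]
 [343.31232 113.47565]
 [412.93982 132.81662]
 [397.6103  188.00287]]
[[ 0.63098574  0.09398965  0.019     ]
 [ 0.78498152  0.0498482   0.019     ]
 [ 0.72729566 -0.14084977  0.019     ]
 [ 0.5745056  -0.09551244  0.019     ]] [0.16019728 0.19923196 0.15937464]
motor [[0.58876662 0.15813888 0.03      ]] brush [[ 0.50747862 -0.11664568  0.045     ]]
```

View pics/c1.png

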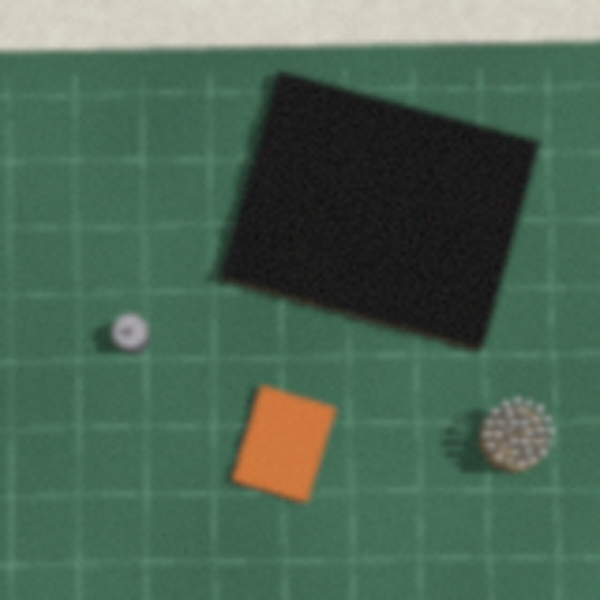

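The crop shows the plain orange rectangle, about 72x56 mm, nearly aligned with the block (about 1.5° off). I'll move in behind its near edge with the fingers shut.

Request:
{"method": "step_arm", "body": {"increments": [{"grip":0,"delta_pos":[0.015,-0.0325,0],"twist":2},{"grip":0,"delta_pos":[0.015,-0.0325,0],"twist":2},{"grip":0,"delta_pos":[0.015,-0.0325,0],"twist":2},{"grip":0,"delta_pos":[0.015,-0.0325,0],"twist":2.2},{"grip":0,"delta_pos":[0.015,-0.0325,0],"twist":0},{"grip":0,"delta_pos":[0.015,-0.0325,0],"twist":0},{"grip":0,"delta_pos":[0.015,-0.0325,0],"twist":0},{"grip":0,"delta_pos":[0.015,-0.0325,0],"twist":0},{"grip":0,"delta_pos":[0.015,-0.0325,0],"twist":0},{"grip":0,"delta_pos":[0.015,-0.0325,0],"twist":0}]}}

```text
clock: 0.93
position: [0.3886, 0.1965, 0.2311]
ee_rot: [0.7, 0.1, 0.7, -0.1]
contact_force: [1.1, -0.0, 0.3]
width: -0.0
```

Request:
{"method": "step_arm", "body": {"increments": [{"grip":0,"delta_pos":[0.015,-0.0325,0],"twist":0},{"grip":0,"delta_pos":[0.015,-0.0325,0],"twist":0},{"grip":0,"delta_pos":[0.015,-0.0325,-0.02],"twist":0},{"grip":0,"delta_pos":[0.015,-0.0325,-0.02],"twist":0},{"grip":0,"delta_pos":[0,0,-0.035],"twist":0},{"grip":0,"delta_pos":[0,0,-0.035],"twist":0},{"grip":0,"delta_pos":[0,0,-0.035],"twist":0},{"grip":0,"delta_pos":[0,0,-0.035],"twist":0},{"grip":0,"delta_pos":[0,0,0],"twist":0},{"grip":0,"delta_pos":[0,0,0],"twist":0}]}}

```text
clock: 1.77
position: [0.4469, 0.0682, 0.0502]
ee_rot: [0.698, 0.1, 0.702, -0.101]
contact_force: [0.3, 0.1, -0.2]
width: -0.0
```

Request:
{"method": "step_arm", "body": {"increments": [{"grip":0,"delta_pos":[0,0,-0.02],"twist":0},{"grip":0,"delta_pos":[0,0,-0.015],"twist":0},{"grip":0,"delta_pos":[0,0,-0.008],"twist":0},{"grip":0,"delta_pos":[0,0,0],"twist":0}]}}

```text
clock: 2.1
position: [0.4491, 0.0683, 0.0089]
ee_rot: [0.7, 0.1, 0.7, -0.1]
contact_force: [0.4, -0.3, 0.5]
width: 0.0001
```

Run:
```python
from h import *
print(manip.get_state()['position'],manip.get_state()['contact_force'])
s=shot('side');t=shot('top')
a=cv2.resize(s['img'][190:320,280:480],(800,520),interpolation=cv2.INTER_CUBIC)
cv2.imwrite('pics/c2.png',a[:,:,::-1])
```

```text
[0.44906352 0.06831686 0.00885747] [ 0.37949344 -0.31660161  0.54363345]
```

View pics/c2.png

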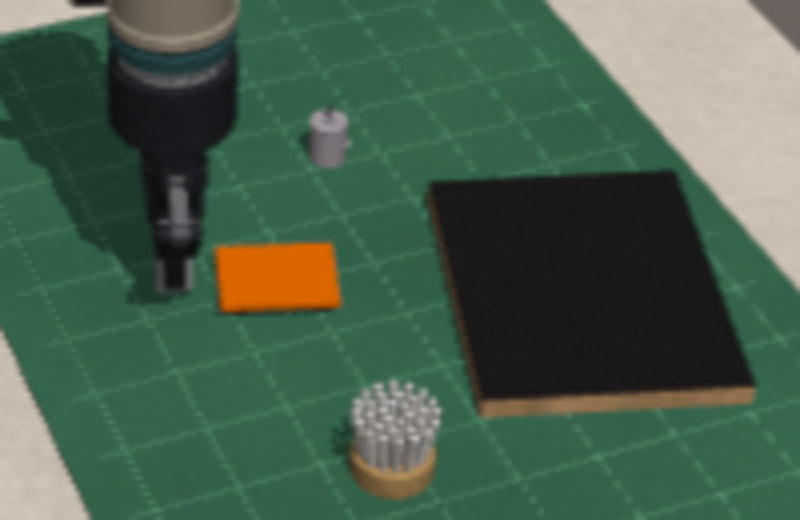

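The fingers at crop (175,275) stand behind the board's near edge and are centred on it. Next I push it towards the block.

Request:
{"method": "step_arm", "body": {"increments": [{"grip":0,"delta_pos":[0.0071,-0.0021,-0.0005],"twist":0},{"grip":0,"delta_pos":[0.0071,-0.0021,-0.0005],"twist":0},{"grip":0,"delta_pos":[0.0071,-0.0021,0],"twist":0},{"grip":0,"delta_pos":[0.0071,-0.0021,0],"twist":0},{"grip":0,"delta_pos":[0.0071,-0.0021,0],"twist":0},{"grip":0,"delta_pos":[0.0071,-0.0021,0],"twist":0},{"grip":0,"delta_pos":[0.0071,-0.0021,0],"twist":0},{"grip":0,"delta_pos":[0.0071,-0.0021,0],"twist":0},{"grip":0,"delta_pos":[0.0071,-0.0021,0],"twist":0},{"grip":0,"delta_pos":[0,0,0],"twist":0}]}}

```text
clock: 3.03
position: [0.515, 0.0488, 0.0074]
ee_rot: [0.701, 0.101, 0.699, -0.1]
contact_force: [0.5, -0.2, -0.9]
width: -0.0001
```

Run:
```python
from m import *
import math
st=manip.get_state();print(st['position'],st['contact_force'])
O=np.array([.6027,-.0008]);ux=np.array([.960,-.281]);uy=np.array([.281,.960])
d=st['position'][:2]-O;print('tcp blk',d@ux,d@uy)
s=shot('side');c=big(orange(s,(300,220,420,300)));b=cv2.boxPoints(cv2.minAreaRect(c));P=ray(s,b,.013)[:,:2]-O
ap=cv2.approxPolyDP(c,3,True)[:,0];Q=ray(s,ap,.014)[:,:2]-O
print(np.c_[Q@ux,Q@uy].round(4))
a=cv2.resize(s['img'][190:320,280:480],(800,520),interpolation=cv2.INTER_CUBIC)
cv2.imwrite('pics/c3.png',a[:,:,::-1])
```

```text
[0.51495052 0.04877449 0.00742522] [ 0.53675189 -0.19609319 -0.89326621]
tcp blk -0.09816993385494589 0.022933901784246324
[[-0.0142  0.05  ]
 [-0.072   0.0506]
 [-0.0838  0.0361]
 [-0.0865 -0.0085]
 [-0.0185 -0.0101]]
```

View pics/c3.png

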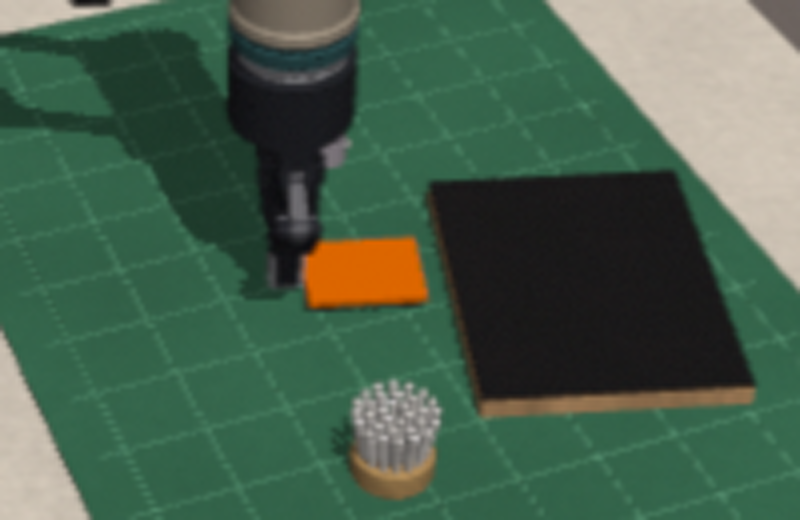

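The board has slid straight and its far edge is about 15 mm from the block face. I'll close the gap and then press.

Request:
{"method": "step_arm", "body": {"increments": [{"grip":0,"delta_pos":[0.0058,-0.0017,0],"twist":0},{"grip":0,"delta_pos":[0.0058,-0.0017,0],"twist":0},{"grip":0,"delta_pos":[0.0019,-0.0006,0],"twist":0},{"grip":0,"delta_pos":[0.0019,-0.0006,0],"twist":0},{"grip":0,"delta_pos":[0,0,0],"twist":0}]}}

```text
clock: 3.5
position: [0.5284, 0.0446, 0.0074]
ee_rot: [0.7, 0.1, 0.7, -0.1]
contact_force: [-0.2, -0.5, -0.3]
width: 0.0001
```

Request:
{"method": "step_arm", "body": {"increments": [{"grip":0,"delta_pos":[0.0019,-0.0006,0],"twist":0},{"grip":0,"delta_pos":[0,0,0],"twist":0}]}}

```text
clock: 3.67
position: [0.53, 0.044, 0.0074]
ee_rot: [0.7, 0.1, 0.7, -0.1]
contact_force: [-0.6, 0.1, 0.5]
width: 0.0001
```

Request:
{"method": "step_arm", "body": {"increments": [{"grip":0,"delta_pos":[0.0019,-0.0006,0],"twist":0},{"grip":0,"delta_pos":[0,0,0],"twist":0}]}}

```text
clock: 3.83
position: [0.5316, 0.0435, 0.0073]
ee_rot: [0.7, 0.1, 0.7, -0.1]
contact_force: [-0.3, 0.0, -0.0]
width: -0.0002
```

Request:
{"method": "step_arm", "body": {"increments": [{"grip":0,"delta_pos":[0.0019,-0.0006,0],"twist":0},{"grip":0,"delta_pos":[0,0,0],"twist":0}]}}

```text
clock: 4.0
position: [0.5317, 0.0434, 0.0071]
ee_rot: [0.698, 0.101, 0.701, -0.1]
contact_force: [-4.6, 1.3, 3.1]
width: -0.0002
```

Request:
{"method": "step_arm", "body": {"increments": [{"grip":0,"delta_pos":[0.0019,-0.0006,0],"twist":0},{"grip":0,"delta_pos":[0,0,0],"twist":0}]}}

```text
clock: 4.17
position: [0.5317, 0.0433, 0.0069]
ee_rot: [0.697, 0.101, 0.703, -0.1]
contact_force: [-7.5, 4.5, 5.4]
width: -0.0003
```

Contact is made at about 8 N, with the far edge against the block face. I'll add a little pressure and start rising.

Request:
{"method": "step_arm", "body": {"increments": [{"grip":0,"delta_pos":[0.0012,-0.0004,0],"twist":0},{"grip":0,"delta_pos":[0.0004,-0.0001,0.002],"twist":0},{"grip":0,"delta_pos":[0.0004,-0.0001,0.002],"twist":0},{"grip":0,"delta_pos":[0.0004,-0.0001,0.002],"twist":0},{"grip":0,"delta_pos":[0,0,0],"twist":0}]}}

```text
clock: 4.58
position: [0.5317, 0.043, 0.012]
ee_rot: [0.696, 0.101, 0.704, -0.1]
contact_force: [-8.9, 4.1, -0.1]
width: 0.0003
```

Run:
```python
from m import *
s=shot('side')
a=cv2.resize(s['img'][210:310,310:470],(800,500),interpolation=cv2.INTER_CUBIC)
cv2.imwrite('pics/c4.png',a[:,:,::-1])
```

```text
(no output)
```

View pics/c4.png

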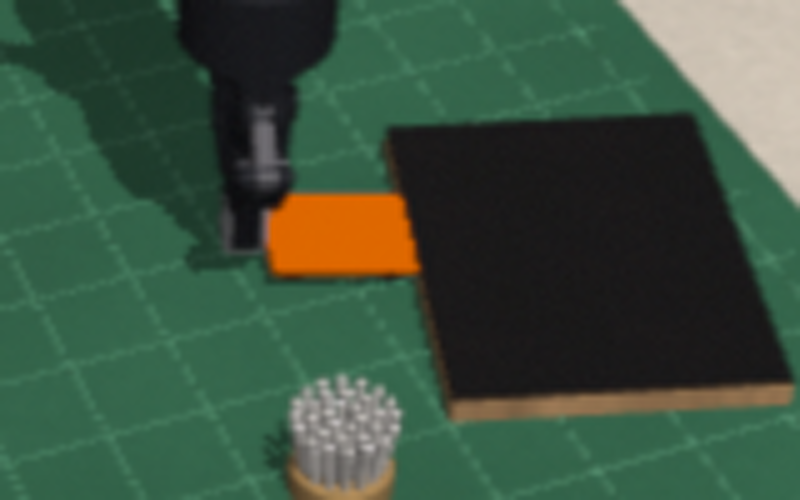

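Request:
{"method": "step_arm", "body": {"increments": [{"grip":0,"delta_pos":[0.0003,-0.0001,0.002],"twist":0},{"grip":0,"delta_pos":[0.0003,-0.0001,0.002],"twist":0},{"grip":0,"delta_pos":[0,0,0],"twist":0}]}}

```text
clock: 4.88
position: [0.5321, 0.0429, 0.0159]
ee_rot: [0.695, 0.101, 0.705, -0.1]
contact_force: [-9.1, 3.9, 0.4]
width: -0.0
```

Run:
```python
from m import *
O=np.array([.6027,-.0008]);ux=np.array([.960,-.281]);uy=np.array([.281,.960])
s=shot('side');t=shot('top')
print(manip.get_state()['position'],manip.get_state()['contact_force'])
c=big(orange(s,(300,220,440,300)))
ap=cv2.approxPolyDP(c,3,True)[:,0]
for z in(.014,.024):
    Q=ray(s,ap,z)[:,:2]-O;print(ap.tolist(),np.c_[Q@ux,Q@uy].round(4).tolist())
a=cv2.resize(s['img'][210:310,310:470],(800,500),interpolation=cv2.INTER_CUBIC)
cv2.imwrite('pics/c5.png',a[:,:,::-1])
for z in (.015,.022,.027):
  W=[np.r_[O+ux*x+uy*y,z] for x,y in[(-.0686,-.007),(-.0686,.05)]];print(z,proj(s,W).tolist())
```

```text
[0.53201761 0.04287601 0.01574324] [-9.0644847   4.06917241  0.50622339]
[[364, 251], [365, 263], [393, 263], [390, 249]] [[-0.0626, 0.046], [-0.0658, 0.0009], [0.002, -0.0044], [0.0032, 0.0486]]
[[364, 251], [365, 263], [393, 263], [390, 249]] [[-0.0644, 0.0343], [-0.0677, -0.0103], [-0.0005, -0.0156], [0.0007, 0.0369]]
0.015 [[364.2779421389107, 264.90198642442175], [361.39529631712855, 249.7753851121133]]
0.022 [[364.3931629381026, 262.729426058152], [361.49841398560784, 247.62220497068265]]
0.027 [[364.47590157612524, 261.1693371940943], [361.57244978758513, 246.07627767303168]]
```

The near edge has risen with the finger (pixel row 265 to 263), so it isn't slipping. I'll follow the arc up.

Request:
{"method": "step_arm", "body": {"increments": [{"grip":0,"delta_pos":[0.0006,-0.0002,0.004],"twist":0},{"grip":0,"delta_pos":[0.0009,-0.0003,0.004],"twist":0},{"grip":0,"delta_pos":[0.0012,-0.0003,0.004],"twist":0},{"grip":0,"delta_pos":[0.0014,-0.0004,0.004],"twist":0},{"grip":0,"delta_pos":[0.0016,-0.0005,0.004],"twist":0},{"grip":0,"delta_pos":[0.0017,-0.0005,0.004],"twist":0},{"grip":0,"delta_pos":[0,0,0],"twist":0}]}}

```text
clock: 5.57
position: [0.5387, 0.0409, 0.0406]
ee_rot: [0.695, 0.101, 0.705, -0.1]
contact_force: [-11.9, 4.4, 5.4]
width: -0.0003
```

Run:
```python
from m import *
s=shot('side')
print(manip.get_state()['position'],manip.get_state()['contact_force'])
a=cv2.resize(s['img'][200:300,310:470],(800,500),interpolation=cv2.INTER_CUBIC)
cv2.imwrite('pics/c6.png',a[:,:,::-1])
```

```text
[0.53853778 0.04093221 0.04036518] [-11.52590886   5.0295403    6.32198418]
```

View pics/c6.png

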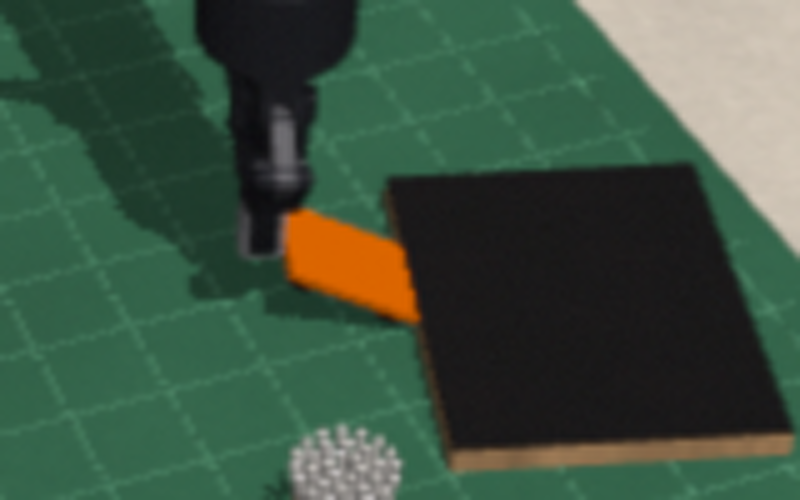

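Now tipped about 28° and still held firmly. I continue along the arc.

Request:
{"method": "step_arm", "body": {"increments": [{"grip":0,"delta_pos":[0.0023,-0.0007,0.0042],"twist":0},{"grip":0,"delta_pos":[0.0026,-0.0008,0.0042],"twist":0},{"grip":0,"delta_pos":[0.0029,-0.0008,0.0042],"twist":0},{"grip":0,"delta_pos":[0.0041,-0.0012,0.0045],"twist":0},{"grip":0,"delta_pos":[0.0043,-0.0013,0.0044],"twist":0},{"grip":0,"delta_pos":[0.0048,-0.0014,0.0037],"twist":0},{"grip":0,"delta_pos":[0.005,-0.0015,0.0035],"twist":0},{"grip":0,"delta_pos":[0,0,0],"twist":0}]}}

```text
clock: 6.28
position: [0.5747, 0.0308, 0.071]
ee_rot: [0.701, 0.1, 0.698, -0.1]
contact_force: [0.8, -0.0, -0.2]
width: 0.0002
```

Run:
```python
from m import *
s=shot('side')
print(manip.get_state()['position'],manip.get_state()['contact_force'])
a=cv2.resize(s['img'][200:300,310:470],(800,500),interpolation=cv2.INTER_CUBIC)
cv2.imwrite('pics/c7.png',a[:,:,::-1])
```

```text
[0.57347353 0.0310923  0.07048752] [-0.23978087  0.86431551 -0.18235805]
```

View pics/c7.png

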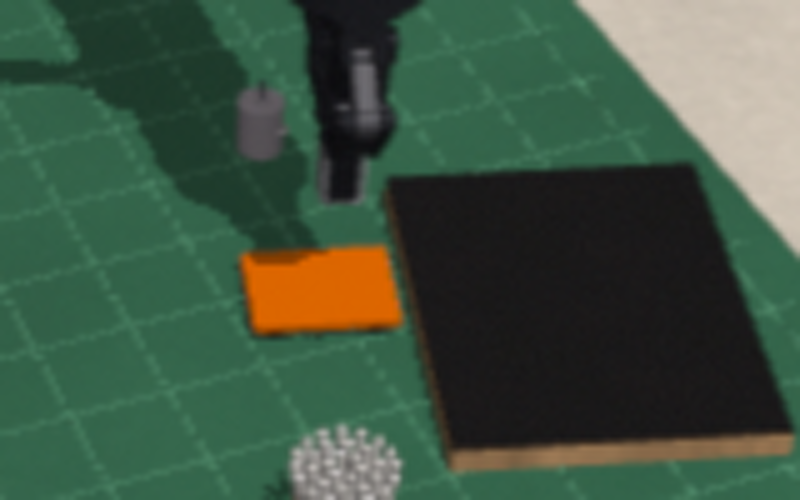

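The finger slipped over the top edge because the pivot slid down the block face while I rose too fast. The board is flat again with its orange back up, about 5 mm from the block, so I can retry. I measure and go back behind it.

Run:
```python
from m import *
O=np.array([.6027,-.0008]);ux=np.array([.960,-.281]);uy=np.array([.281,.960])
s=shot('side');st=manip.get_state();d=st['position'][:2]-O;print('tcp',d@ux,d@uy,st['position'])
c=big(orange(s,(300,220,440,300)));print(cv2.minAreaRect(c))
ap=cv2.approxPolyDP(c,2,True)[:,0]
Q=ray(s,ap,.014)[:,:2]-O;print(ap.tolist(),np.c_[Q@ux,Q@uy].round(4).tolist())
t=shot('top');c=big(orange(t,(300,150,420,250)));ap=cv2.approxPolyDP(c,2,True)[:,0]
Q=ray(t,ap,.014)[:,:2]-O;print(ap.tolist(),np.c_[Q@ux,Q@uy].round(4).tolist())
```

```text
tcp -0.03801086540006439 0.022304401631212403 [0.57249405 0.03127528 0.07007625]
((373.96533203125, 257.6534729003906), (16.418113708496094, 31.0451602935791), 84.2894058227539)
[[387, 250], [358, 251], [361, 266], [389, 264]] [[-0.0049, 0.0454], [-0.0775, 0.0472], [-0.0769, -0.0092], [-0.0082, -0.0073]]
[[342, 189], [339, 201], [356, 206], [361, 191], [348, 192]] [[-0.0428, 0.047], [-0.077, 0.046], [-0.0778, -0.0025], [-0.0342, -0.0047], [-0.0464, 0.0289]]
```

Request:
{"method": "step_arm", "body": {"increments": [{"grip":0,"delta_pos":[-0.017,0.0042,0],"twist":0},{"grip":0,"delta_pos":[-0.017,0.0042,0],"twist":0},{"grip":0,"delta_pos":[-0.017,0.0042,0],"twist":0},{"grip":0,"delta_pos":[-0.017,0.0042,0],"twist":0},{"grip":0,"delta_pos":[0,0,-0.02],"twist":0},{"grip":0,"delta_pos":[0,0,-0.02],"twist":0},{"grip":0,"delta_pos":[0,0,-0.015],"twist":0},{"grip":0,"delta_pos":[0,0,-0.008],"twist":0},{"grip":0,"delta_pos":[0,0,0],"twist":0}]}}

```text
clock: 7.18
position: [0.5021, 0.0484, 0.0053]
ee_rot: [0.698, 0.1, 0.701, -0.1]
contact_force: [-0.9, 0.7, 1.0]
width: 0.0001
```

Request:
{"method": "step_arm", "body": {"increments": [{"grip":0,"delta_pos":[0.007,-0.002,0.0003],"twist":0},{"grip":0,"delta_pos":[0.007,-0.002,0.0003],"twist":0},{"grip":0,"delta_pos":[0.007,-0.002,0],"twist":0},{"grip":0,"delta_pos":[0.0055,-0.0016,0],"twist":0},{"grip":0,"delta_pos":[0.0035,-0.001,0],"twist":0},{"grip":0,"delta_pos":[0.002,-0.0006,0],"twist":0},{"grip":0,"delta_pos":[0.0016,-0.0005,0],"twist":0},{"grip":0,"delta_pos":[0,0,0],"twist":0}]}}

```text
clock: 7.85
position: [0.5309, 0.0403, 0.0073]
ee_rot: [0.695, 0.101, 0.705, -0.1]
contact_force: [-12.4, 5.3, 8.6]
width: 0.0001
```

Request:
{"method": "step_arm", "body": {"increments": [{"grip":0,"delta_pos":[0.0001,0,0.003],"twist":0},{"grip":0,"delta_pos":[0.0001,0,0.003],"twist":0},{"grip":0,"delta_pos":[0.0003,-0.0001,0.003],"twist":0},{"grip":0,"delta_pos":[0.0007,-0.0002,0.0033],"twist":0},{"grip":0,"delta_pos":[0.0009,-0.0003,0.0033],"twist":0},{"grip":0,"delta_pos":[0.0011,-0.0003,0.0033],"twist":0},{"grip":0,"delta_pos":[0,0,0],"twist":0}]}}

```text
clock: 8.43
position: [0.5326, 0.0394, 0.0255]
ee_rot: [0.694, 0.101, 0.706, -0.1]
contact_force: [-12.4, 4.6, 2.6]
width: -0.0001
```

```bash
cat > e.py <<'E'
# near-edge height from side-view near corners (known y_blk), and force
from m import *
O=np.array([.6027,-.0008]);ux=np.array([.960,-.281]);uy=np.array([.281,.960])
s=shot('side');st=manip.get_state();d=st['position'][:2]-O
print('tcp',(d@ux).round(4),(d@uy).round(4),st['position'].round(4),st['contact_force'].round(1))
m=orange(s,(300,180,440,300));c=big(m);ap=cv2.approxPolyDP(c,2,True)[:,0];print(ap.tolist(),cv2.contourArea(c))
R=cv2.Rodrigues(np.array(s['rvec']))[0];o=-R.T@np.array(s['tvec']).ravel();n=np.r_[uy,0]
for p in ap:
    v=np.r_[(p[0]-s['cx'])/s['fx'],(p[1]-s['cy'])/s['fy'],1]@R
    # intersect with plane y_blk=-0.009 (right side of board)
    k=((np.r_[O,0]-0.009*n-o)@n)/(v@n);P=o+k*v
    print(p,'x_blk',((P[:2]-O)@ux).round(4),'z',P[2].round(4))
E
python3 e.py
```

```text
tcp -0.0786 0.0189 [0.5326 0.0394 0.0253] [-11.5   4.6   2.8]
[[365, 249], [365, 260], [393, 263], [390, 249], [373, 246]] 385.0
[365 249] x_blk -0.0693 z 0.067
[365 260] x_blk -0.0678 z 0.0324
[393 263] x_blk 0.001 z 0.0181
[390 249] x_blk -0.0094 z 0.0631
[373 246] x_blk -0.0506 z 0.075
```

Request:
{"method": "step_arm", "body": {"increments": [{"grip":0,"delta_pos":[0.0015,-0.0004,0.003],"twist":0},{"grip":0,"delta_pos":[0.0018,-0.0005,0.003],"twist":0},{"grip":0,"delta_pos":[0.0021,-0.0006,0.003],"twist":0},{"grip":0,"delta_pos":[0.0024,-0.0007,0.003],"twist":0},{"grip":0,"delta_pos":[0,0,0],"twist":0}]}}

```text
clock: 8.9
position: [0.5363, 0.0382, 0.0371]
ee_rot: [0.691, 0.101, 0.709, -0.1]
contact_force: [-19.8, 6.5, 7.7]
width: -0.0001
```

```bash
python3 e.py
```

```text
tcp -0.0748 0.0188 [0.5362 0.0382 0.0369] [-18.2   6.6   7.5]
[[367, 245], [368, 257], [393, 263], [389, 248], [371, 243]] 347.0
[367 245] x_blk -0.065 z 0.079
[368 257] x_blk -0.061 z 0.0415
[393 263] x_blk 0.001 z 0.0181
[389 248] x_blk -0.012 z 0.0663
[371 243] x_blk -0.0558 z 0.0845
```

Request:
{"method": "step_arm", "body": {"increments": [{"grip":0,"delta_pos":[0.001,-0.0003,0.0035],"twist":0},{"grip":0,"delta_pos":[0.0013,-0.0004,0.0035],"twist":0},{"grip":0,"delta_pos":[0.0017,-0.0005,0.003],"twist":0},{"grip":0,"delta_pos":[0,0,0],"twist":0}]}}

```text
clock: 9.28
position: [0.5459, 0.0357, 0.0488]
ee_rot: [0.695, 0.101, 0.705, -0.1]
contact_force: [-12.8, 3.5, 11.6]
width: -0.0004
```

```bash
python3 e.py
```

```text
tcp -0.0649 0.0191 [0.5458 0.0357 0.0488] [-12.6   3.6  10.2]
[[371, 241], [371, 253], [392, 266], [389, 250]] 271.5
[371 241] x_blk -0.0561 z 0.0905
[371 253] x_blk -0.0543 z 0.0536
[392 266] x_blk -0.0008 z 0.0085
[389 250] x_blk -0.0116 z 0.0601
```

Edge at about 40° and sticking. The pivot slid down as expected and the tip is still below the edge.

Request:
{"method": "step_arm", "body": {"increments": [{"grip":0,"delta_pos":[0.0021,-0.0006,0.0023],"twist":0},{"grip":0,"delta_pos":[0.0023,-0.0007,0.0021],"twist":0},{"grip":0,"delta_pos":[0.0024,-0.0007,0.002],"twist":0},{"grip":0,"delta_pos":[0,0,0],"twist":0}]}}

```text
clock: 9.67
position: [0.5552, 0.0332, 0.0564]
ee_rot: [0.697, 0.101, 0.703, -0.1]
contact_force: [-11.4, 3.1, 13.8]
width: 0.0001
```

```bash
python3 e.py
```

```text
tcp -0.0552 0.0192 [0.5552 0.0331 0.0564] [-11.3   2.6  14.5]
[[376, 238], [375, 250], [392, 266], [389, 251]] 204.5
[376 238] x_blk -0.0447 z 0.0988
[375 250] x_blk -0.0452 z 0.0623
[392 266] x_blk -0.0008 z 0.0085
[389 251] x_blk -0.0114 z 0.057
```

Request:
{"method": "step_arm", "body": {"increments": [{"grip":0,"delta_pos":[0.0025,-0.0007,0.0018],"twist":0},{"grip":0,"delta_pos":[0.0026,-0.0008,0.0016],"twist":0},{"grip":0,"delta_pos":[0.0027,-0.0008,0.0015],"twist":0},{"grip":0,"delta_pos":[0.0028,-0.0008,0.0014],"twist":0},{"grip":0,"delta_pos":[0,0,0],"twist":0}]}}

```text
clock: 10.13
position: [0.5676, 0.0297, 0.0642]
ee_rot: [0.698, 0.101, 0.702, -0.1]
contact_force: [-10.8, 0.9, 20.3]
width: 0.0001
```

```bash
python3 e.py
```

```text
tcp -0.0423 0.0194 [0.5675 0.0297 0.0643] [-10.3   1.7  19.3]
[[381, 237], [380, 247], [392, 266], [389, 251]] 106.0
[381 237] x_blk -0.0331 z 0.1011
[380 247] x_blk -0.0337 z 0.0708
[392 266] x_blk -0.0008 z 0.0085
[389 251] x_blk -0.0114 z 0.057
```

Request:
{"method": "step_arm", "body": {"increments": [{"grip":0,"delta_pos":[0.002,-0.0006,0.002],"twist":0},{"grip":0,"delta_pos":[0.0027,-0.0008,0.0015],"twist":0},{"grip":0,"delta_pos":[0.0029,-0.0008,0.0011],"twist":0},{"grip":0,"delta_pos":[0.0029,-0.0008,0.001],"twist":0},{"grip":0,"delta_pos":[0,0,0],"twist":0}]}}

```text
clock: 10.6
position: [0.5827, 0.0255, 0.0701]
ee_rot: [0.702, 0.1, 0.698, -0.1]
contact_force: [-4.6, 0.0, 13.0]
width: 0.0002
```

```bash
python3 e.py
python3 - <<'E'
from h import *
s=shot('side')
a=cv2.resize(s['img'][200:300,310:470],(800,500),interpolation=cv2.INTER_CUBIC)
cv2.imwrite('pics/c8.png',a[:,:,::-1])
E
```

```text
tcp -0.0269 0.0196 [0.5824 0.0256 0.07  ] [-4.  -0.6 11.9]
[[387, 238], [392, 266]] 22.0
[387 238] x_blk -0.0188 z 0.0972
[392 266] x_blk -0.0008 z 0.0085
```

View pics/c8.png

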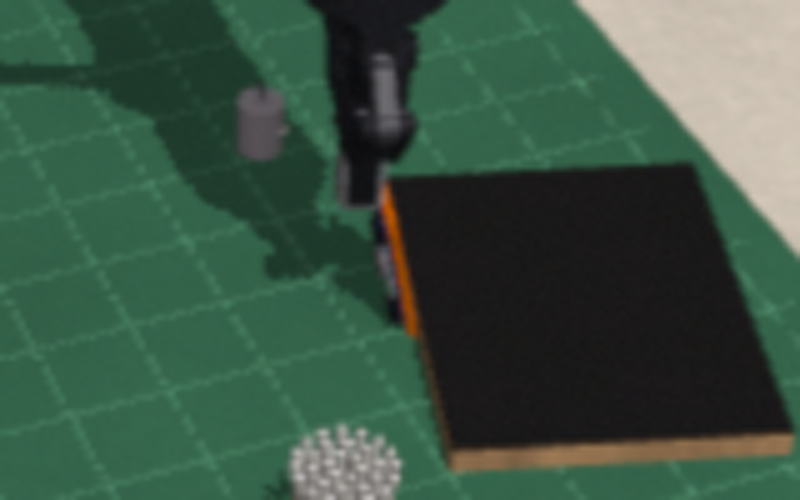

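About 75° up against the block and steady. Now I push mostly forward, past upright.

Request:
{"method": "step_arm", "body": {"increments": [{"grip":0,"delta_pos":[0.0028,-0.0008,0.0012],"twist":0},{"grip":0,"delta_pos":[0.0032,-0.0009,0.0008],"twist":0},{"grip":0,"delta_pos":[0.0034,-0.001,0.0004],"twist":0},{"grip":0,"delta_pos":[0.0034,-0.001,0],"twist":0},{"grip":0,"delta_pos":[0.0034,-0.001,0],"twist":0},{"grip":0,"delta_pos":[0.0034,-0.001,0],"twist":0},{"grip":0,"delta_pos":[0.0034,-0.001,0],"twist":0},{"grip":0,"delta_pos":[0,0,0],"twist":0}]}}

```text
clock: 11.37
position: [0.6043, 0.0192, 0.0689]
ee_rot: [0.7, 0.1, 0.7, -0.1]
contact_force: [0.2, -0.2, -0.2]
width: 0.0001
```

```bash
python3 e.py
python3 - <<'E'
from h import *
s=shot('side')
a=cv2.resize(s['img'][200:300,310:470],(800,500),interpolation=cv2.INTER_CUBIC)
cv2.imwrite('pics/c9.png',a[:,:,::-1])
E
```

```text
tcp -0.0048 0.0196 [0.6036 0.0193 0.0688] [-0.4  0.4 -0.1]
[[397, 235], [398, 246], [391, 266], [399, 245]] 32.5
[397 235] x_blk 0.0042 z 0.1048
[398 246] x_blk 0.0092 z 0.0711
[391 266] x_blk -0.0032 z 0.0087
[399 245] x_blk 0.0113 z 0.0741
```

View pics/c9.png

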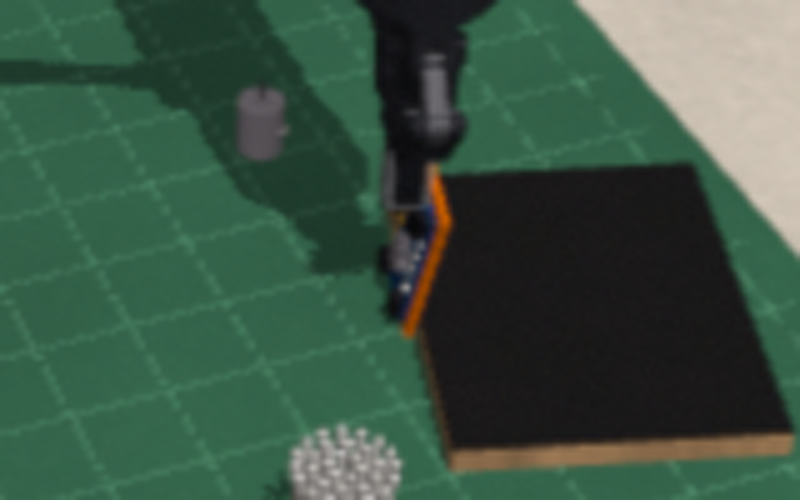

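The board is past upright and leaning onto the block. I let it fall.

Request:
{"method": "step_arm", "body": {"increments": [{"grip":0,"delta_pos":[0.003,-0.0009,0],"twist":0},{"grip":0,"delta_pos":[0.003,-0.0009,0],"twist":0},{"grip":0,"delta_pos":[0,0,0],"twist":0},{"grip":0,"delta_pos":[0,0,0],"twist":0},{"grip":0,"delta_pos":[0,0,0],"twist":0},{"grip":0,"delta_pos":[0,0,0],"twist":0}]}}

```text
clock: 11.97
position: [0.6092, 0.0177, 0.0692]
ee_rot: [0.7, 0.1, 0.7, -0.1]
contact_force: [0.2, -0.5, -0.1]
width: -0.0002
```

```bash
python3 e.py
python3 - <<'E'
from h import *
s=shot('side')
a=cv2.resize(s['img'][200:300,310:470],(800,500),interpolation=cv2.INTER_CUBIC)
cv2.imwrite('pics/c10.png',a[:,:,::-1])
E
```

```text
tcp 0.001 0.0197 [0.6092 0.0178 0.0692] [-0.3 -0.6  0. ]
[[407, 245], [407, 259], [384, 261], [379, 248], [381, 261], [410, 260]] 86.0
[407 245] x_blk 0.0305 z 0.0728
[407 259] x_blk 0.0343 z 0.0287
[384 261] x_blk -0.0215 z 0.0261
[379 248] x_blk -0.036 z 0.0679
[381 261] x_blk -0.0288 z 0.0266
[410 260] x_blk 0.042 z 0.025
```

View pics/c10.png

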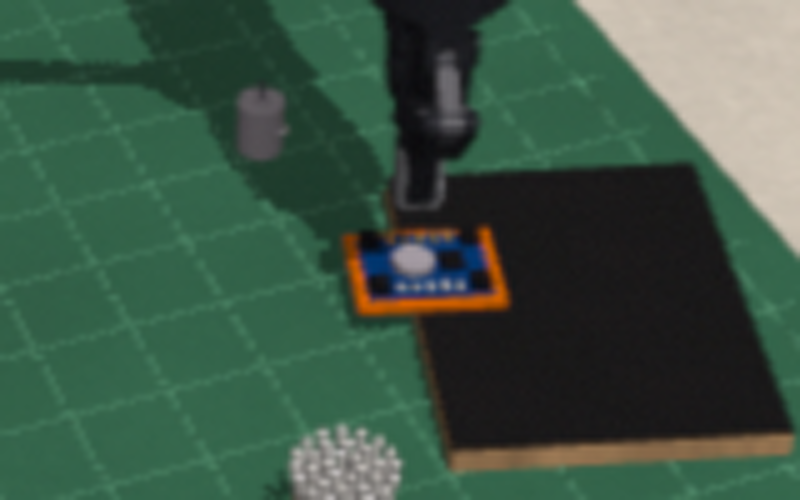

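Flipped with the circuit side up, overhanging the front edge by about 30 mm. I'll go behind it and push at plate height.

Request:
{"method": "step_arm", "body": {"increments": [{"grip":0,"delta_pos":[-0.016,0.0047,0],"twist":0},{"grip":0,"delta_pos":[-0.016,0.0047,0],"twist":0},{"grip":0,"delta_pos":[-0.016,0.0047,0],"twist":0},{"grip":0,"delta_pos":[-0.0155,0.0045,0],"twist":0},{"grip":0,"delta_pos":[0,0,0],"twist":0},{"grip":0,"delta_pos":[0,0,-0.02],"twist":0},{"grip":0,"delta_pos":[0,0,-0.015],"twist":0},{"grip":0,"delta_pos":[0,0,-0.0127],"twist":0},{"grip":0,"delta_pos":[0,0,0],"twist":0},{"grip":0,"delta_pos":[0,0,0],"twist":0}]}}

```text
clock: 12.9
position: [0.5464, 0.0361, 0.0212]
ee_rot: [0.7, 0.1, 0.7, -0.1]
contact_force: [-0.2, -0.5, -0.3]
width: 0.0002
```

```bash
cat > f.py <<'E'
from m import *
O=np.array([.6027,-.0008]);ux=np.array([.960,-.281]);uy=np.array([.281,.960])
s=shot('side');st=manip.get_state();d=st['position'][:2]-O
print('tcp',(d@ux).round(4),(d@uy).round(4),st['position'].round(4),st['contact_force'].round(1))
m=cv2.morphologyEx(orange(s,(300,225,440,300)),cv2.MORPH_CLOSE,np.ones((5,5)))
pts=cv2.findNonZero(m);ap=cv2.approxPolyDP(cv2.convexHull(pts),2,True)[:,0]
Q=ray(s,ap,.021)[:,:2]-O;print(ap.tolist(),np.c_[Q@ux,Q@uy].round(4).tolist())
E
python3 f.py
```

```text
tcp -0.0639 0.0197 [0.5469 0.0361 0.0218] [0.5 0.3 0.8]
[[411, 260], [382, 262], [379, 247], [407, 246]] [[0.0456, -0.0047], [-0.0257, -0.0065], [-0.0247, 0.0502], [0.0456, 0.0487]]
```

Request:
{"method": "step_arm", "body": {"increments": [{"grip":0,"delta_pos":[0.006,-0.0018,-0.0005],"twist":0},{"grip":0,"delta_pos":[0.006,-0.0018,-0.0003],"twist":0},{"grip":0,"delta_pos":[0.006,-0.0018,0],"twist":0},{"grip":0,"delta_pos":[0.006,-0.0018,0],"twist":0},{"grip":0,"delta_pos":[0.005,-0.0015,0],"twist":0},{"grip":0,"delta_pos":[0.005,-0.0015,0],"twist":0},{"grip":0,"delta_pos":[0.005,-0.0015,0],"twist":0},{"grip":0,"delta_pos":[0,0,0],"twist":0}]}}

```text
clock: 13.62
position: [0.5863, 0.0242, 0.0208]
ee_rot: [0.7, 0.1, 0.699, -0.1]
contact_force: [-0.2, 0.1, 0.0]
width: -0.0002
```

```bash
python3 f.py
```

```text
tcp -0.0234 0.0194 [0.5857 0.0244 0.0207] [-0.9  0.1  0.8]
[[416, 260], [388, 262], [387, 255], [392, 246], [412, 245]] [[0.0577, -0.0056], [-0.0112, -0.0076], [-0.0096, 0.0183], [0.0083, 0.0516], [0.0588, 0.0516]]
```

Request:
{"method": "step_arm", "body": {"increments": [{"grip":0,"delta_pos":[0.005,-0.0015,0],"twist":0},{"grip":0,"delta_pos":[0.005,-0.0015,0.0003],"twist":0},{"grip":0,"delta_pos":[0.005,-0.0015,0],"twist":0},{"grip":0,"delta_pos":[0.005,-0.0015,0],"twist":0},{"grip":0,"delta_pos":[0.004,-0.0012,0],"twist":0},{"grip":0,"delta_pos":[0,0,0],"twist":0}]}}

```text
clock: 14.17
position: [0.6104, 0.017, 0.0211]
ee_rot: [0.701, 0.1, 0.699, -0.1]
contact_force: [-0.1, 1.2, -0.3]
width: 0.0001
```

```bash
python3 f.py
```

```text
tcp 0.0016 0.0192 [0.6096 0.0172 0.021 ] [-0.3 -0.4 -0.4]
[[427, 259], [398, 261], [397, 255], [406, 245], [422, 244]] [[0.0851, -0.004], [0.0135, -0.0059], [0.0149, 0.0164], [0.0438, 0.0527], [0.0845, 0.0535]]
```

Near edge is at about +13 mm and far edge at +85 mm, well inside. I back off, rise and check.

Request:
{"method": "step_arm", "body": {"increments": [{"grip":0,"delta_pos":[-0.01,0.003,0.001],"twist":0},{"grip":0,"delta_pos":[-0.02,0.006,0.005],"twist":0},{"grip":0,"delta_pos":[-0.03,0.009,0.015],"twist":0},{"grip":0,"delta_pos":[-0.03,0.009,0.025],"twist":0},{"grip":0,"delta_pos":[-0.03,0.009,0.025],"twist":0},{"grip":0,"delta_pos":[-0.03,0.009,0.025],"twist":0},{"grip":0,"delta_pos":[-0.03,0.009,0.025],"twist":0},{"grip":0,"delta_pos":[0,0,0],"twist":0},{"grip":0,"delta_pos":[0,0,0],"twist":0}]}}

```text
clock: 14.97
position: [0.4275, 0.072, 0.1435]
ee_rot: [0.701, 0.1, 0.699, -0.1]
contact_force: [0.2, 0.3, 0.4]
width: -0.0
```

```bash
python3 f.py
python3 - <<'E'
from h import *
s=shot('side');t=shot('top')
a=cv2.resize(s['img'][190:320,280:480],(800,520),interpolation=cv2.INTER_CUBIC)
cv2.imwrite('pics/c11.png',a[:,:,::-1])
b=t['img'][95:255,170:430]
cv2.imwrite('pics/c12.png',cv2.resize(b,(780,480),interpolation=cv2.INTER_CUBIC)[:,:,::-1])
E
```

```text
tcp -0.1876 0.0206 [0.4285 0.0716 0.1426] [-0.2 -0.3 -0.3]
[[427, 259], [398, 261], [394, 246], [422, 244]] [[0.0851, -0.004], [0.0135, -0.0059], [0.0132, 0.0512], [0.0845, 0.0535]]
```

View pics/c11.png

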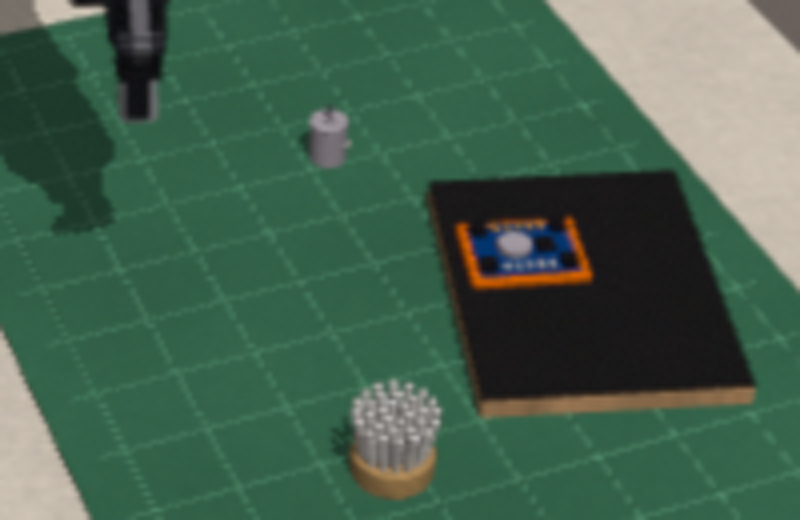

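The board lies at crop (525,250), circuit side up and wholly on the block. The motor (330,138) and brush (393,435) are where they stood.

```bash
python3 -c "
from rig import manip
print(manip.sign_off())"
```

```text
the job is handed in; nothing more can be done
None
```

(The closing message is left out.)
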